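# Transfer a checking set to the soaking rack in reverse order

### The job

Move the checking set (ring gauge, V-block, red tin, gauge block) from the coloured tiles of the aluminium delivery rack to the blue soaking rack, one thing to a bay and in reverse order: as you see it from the robot, what stood leftmost on the delivery rack goes into the rightmost bay, the second from the left into the second bay from the right, and so on. Set each one down upright on the floor of its bay, near the middle and without dropping it, let go of it, and leave the spirit bottle and the dial indicator beside the racks alone.

Things in the scene. Friction and masses are not known exactly. Their poses are not given: they have to be found in the camera images.
- ring: setting ring gauge: a low steel ring with a black knurled band, lying flat, 39 mm outside diameter, 14 mm high, about 0.13 kg. Turned at random. Origin: centre of its underside; z up.
- vee: V-block: grey steel block with a V-groove in its top, 44 mm along its x (the groove's direction), 32 mm along its y, 30 mm high, about 0.42 kg. At the start its x points along the row and its flat 32 mm sides face front and back, within 0.1 rad. Best gripped across the 32 mm. Origin: centre of its underside; z up.
- tin: round tin with a red lid over a white body, 48 mm diameter, 19 mm high, lying flat, lid up. Turned at random. Origin: centre of its underside; z up.
- gauge_block: steel gauge block: a thin upright grey plate, 9 mm thick along its x, 35 mm along its y, standing 30 mm high. At the start its x points across the row within 0.1 rad. Origin: centre of its underside; z up.
- tile_red: red square plastic tile, 66x66x4 mm, fixed on the delivery rack and always left there. Its origin is the middle of its underside (8 mm above the desk; its top is 12 mm above the desk); same axes as the delivery rack. The ring gauge stands on it at the start, within 3 mm of its middle. The tiles are in a different order every time.
- tile_yellow: yellow square plastic tile, 66x66x4 mm, fixed on the delivery rack and always left there. Its origin is the middle of its underside (8 mm above the desk; its top is 12 mm above the desk); same axes as the delivery rack. The V-block stands on it at the start, within 3 mm of its middle. The tiles are in a different order every time.
- tile_green: green square plastic tile, 66x66x4 mm, fixed on the delivery rack and always left there. Its origin is the middle of its underside (8 mm above the desk; its top is 12 mm above the desk); same axes as the delivery rack. The tin stands on it at the start, within 3 mm of its middle. The tiles are in a different order every time.
- tile_black: black square plastic tile, 66x66x4 mm, fixed on the delivery rack and always left there. Its origin is the middle of its underside (8 mm above the desk; its top is 12 mm above the desk); same axes as the delivery rack. The gauge block stands on it at the start, within 3 mm of its middle. The tiles are in a different order every time.
- delivery_rack: where the things start: bare aluminium plate, 86x300x8 mm, fixed, open front and back, black end cheeks 16 mm high (316 mm long over all), with the four tiles in a row at y = -112.5, -37.5, 37.5, 112.5 mm. It may be the nearer or the farther rack. Origin: middle of its underside, on the desk; x across the rack, y along the row to the robot's left (turned at most 0.2 rad).
- soak_rack: empty blue rack, the target: plate 86x300x8 mm, fixed, open front and back, steel end cheeks 16 mm high; three steel ribs, 4 mm thick, 8 mm above the plate, at y = -75, 0, 75 mm. Four bays, centres: x = 0, y = -112.5, -37.5, 37.5, 112.5 mm; bay floor 8 mm above the desk. Origin: middle of its underside, on the desk; x across the rack, y along the row to the robot's left (turned at most 0.2 rad).
- spirit: bystander: white spirit bottle with a blue spout cap, 58 mm diameter, 174 mm tall, standing to the right. Origin: centre of its underside. To be left alone.
- dial: bystander: dial indicator lying on its back, 104x55x20 mm, to the left. Origin: on its underside, under the middle of its length. To be left alone.
Not all that is in view belongs to the job. Of the things shaped like the vee, the grey one is meant.

How it is judged:
At the end, for the whole second after the job is handed in: Each thing stands in the soaking-rack bay that mirrors its place on the delivery rack (leftmost to rightmost etc.), within 12 mm of the bay's middle along the row and 15 mm across it, underside within 5 mm of the bay floor, upright within 0.15 rad, released, at rest (((y of ring in the frame of soak_rack between -0.1245 and -0.1005 m and y of tile_red in the frame of delivery_rack between 0.0925 and 0.1325 m) or (y of ring in the frame of soak_rack between -0.0495 and -0.0255 m and y of tile_red in the frame of delivery_rack between 0.0175 and 0.0575 m) or (y of ring in the frame of soak_rack between 0.0255 and 0.0495 m and y of tile_red in the frame of delivery_rack between -0.0575 and -0.0175 m) or (y of ring in the frame of soak_rack between 0.1005 and 0.1245 m and y of tile_red in the frame of delivery_rack between -0.1325 and -0.0925 m)) and x of ring in the frame of soak_rack between -0.015 and 0.015 m and z of ring in the frame of soak_rack between 0.003 and 0.013 m and angle between each of ring, vee, tin, gauge_block's own z axis and vertical below 0.15 rad and linear speed of each of ring, vee, tin, gauge_block below 0.02 m/s and angular speed of each of ring, vee, tin, gauge_block below 0.2 rad/s and contact force between the fingers and ring below 0.05 N and ((y of vee in the frame of soak_rack between -0.1245 and -0.1005 m and y of tile_yellow in the frame of delivery_rack between 0.0925 and 0.1325 m) or (y of vee in the frame of soak_rack between -0.0495 and -0.0255 m and y of tile_yellow in the frame of delivery_rack between 0.0175 and 0.0575 m) or (y of vee in the frame of soak_rack between 0.0255 and 0.0495 m and y of tile_yellow in the frame of delivery_rack between -0.0575 and -0.0175 m) or (y of vee in the frame of soak_rack between 0.1005 and 0.1245 m and y of tile_yellow in the frame of delivery_rack between -0.1325 and -0.0925 m)) and x of vee in the frame of soak_rack between -0.015 and 0.015 m and z of vee in the frame of soak_rack between 0.003 and 0.013 m and contact force between the fingers and vee below 0.05 N and ((y of tin in the frame of soak_rack between -0.1245 and -0.1005 m and y of tile_green in the frame of delivery_rack between 0.0925 and 0.1325 m) or (y of tin in the frame of soak_rack between -0.0495 and -0.0255 m and y of tile_green in the frame of delivery_rack between 0.0175 and 0.0575 m) or (y of tin in the frame of soak_rack between 0.0255 and 0.0495 m and y of tile_green in the frame of delivery_rack between -0.0575 and -0.0175 m) or (y of tin in the frame of soak_rack between 0.1005 and 0.1245 m and y of tile_green in the frame of delivery_rack between -0.1325 and -0.0925 m)) and x of tin in the frame of soak_rack between -0.015 and 0.015 m and z of tin in the frame of soak_rack between 0.003 and 0.013 m and contact force between the fingers and tin below 0.05 N and ((y of gauge_block in the frame of soak_rack between -0.1245 and -0.1005 m and y of tile_black in the frame of delivery_rack between 0.0925 and 0.1325 m) or (y of gauge_block in the frame of soak_rack between -0.0495 and -0.0255 m and y of tile_black in the frame of delivery_rack between 0.0175 and 0.0575 m) or (y of gauge_block in the frame of soak_rack between 0.0255 and 0.0495 m and y of tile_black in the frame of delivery_rack between -0.0575 and -0.0175 m) or (y of gauge_block in the frame of soak_rack between 0.1005 and 0.1245 m and y of tile_black in the frame of delivery_rack between -0.1325 and -0.0925 m)) and x of gauge_block in the frame of soak_rack between -0.015 and 0.015 m and z of gauge_block in the frame of soak_rack between 0.003 and 0.013 m and contact force between the fingers and gauge_block below 0.05 N); the robot touches nothing.
It fails at once if a thing of the set is dropped or thrown (faster than 0.7 m/s while not held, a fall of some 25 mm) ((linear speed of ring above 0.7 m/s and contact force between the fingers and ring below 0.02 N) or (linear speed of vee above 0.7 m/s and contact force between the fingers and vee below 0.02 N) or (linear speed of tin above 0.7 m/s and contact force between the fingers and tin below 0.02 N) or (linear speed of gauge_block above 0.7 m/s and contact force between the fingers and gauge_block below 0.02 N)).
It fails at once if the spirit bottle or the dial indicator is moved by more than 30 mm or the bottle is tipped (distance of any of spirit, dial from where it was at the start of the episode above 0.03 m or angle between spirit's own z axis and vertical above 0.3 rad).
It also fails if it takes over 86 s, if anything falls off the work surface, if the arm or the gripper's body presses on something with over 40 N, if the wrist force passes 120 N, or if a joint passes its speed limit or range.

### The arm

A 6-joint arm with a two-finger parallel gripper is mounted at the origin on a cart in front of the work surface, level with it; the furniture and walls round the work are solid. World frame = base frame: x ahead of the robot, y to its left, z up, the work surface at z = 0. Lengths are in m, angles in rad, forces in N, time in s.
With the tool pointing down it reaches from about 0.25 to 0.775 m from the base axis. Payload 4 kg.
Tool frame: the origin (TCP) lies on the centre line of the jaws, within the pads' length; the fingertips stand 8 mm ahead of it and the grasp point (between the pads) lies 11 mm behind it; y points along the fingers, x is the direction in which the jaws open and shut, and the axes are right-handed (so a half turn about y gives the same grasp; the last joint's range is limited). The gripper opens to 94 mm and grips with 3 to 60 N. Pads are 16 mm wide; open, the fingers measure 119 mm over their backs; the gripper's body (75 mm by 177 mm) begins 78 mm behind the grasp point.
Start: joints at [1.014, 0.087, 1.371, -0, 1.684, -0.103], TCP at [0.241, 0.494, 0.214] pointing down, gripper open.
Joint ranges: [-3.1, 3.1], [-0.76, 2.03], [0.27, 2.55], [-1.08, 4.22], [0.17, 2.65], [-2.57, 2.57]. Speed limits (rad/s): [2.79, 2.79, 3.14, 3.14, 3.14, 3.14].

### API

Orientations are given as [roll, pitch, yaw] about the fixed x, y, z axes, in that order (R = Rz(yaw) Ry(pitch) Rx(roll)).
In Python, from bench import robot gives the robot as it stands.
- The arm moves only by the tool step_arm, never from a script. Its argument "commands" is a list of rows, each an object with "xyz": the shift along the world's x, y, z in m, a list of three; "twist": the turn, a rotation vector about the world's x, y, z in degrees, a list of three. In form: [{"xyz": [tx, ty, tz], "twist": [ax, ay, az]}, ...]. A call has 1 to 12 rows; each row is the pose to reach, as a shift and turn from the pose commanded when the call began; what a row does not reach only later rows make up. A row lasts 1/12 s, in which the tool goes at most 41.7 mm and 7.16 degrees, less where a joint would pass 70% of its speed; a pose out of reach is approached as far as the arm can. A call with a gripper value outside its range is refused whole. "fingers" is the closure in counts, from 0 (fully open) to 255 (shut), set as the call begins (left out, the last holds). The fingers move at their own pace and stop on an object; the grip force is fixed at half the most. Time passes only in rows, so rows that repeat a pose let the fingers close. It gives the time, the measured TCP pose, the force and the opening at its end, in the units of the state.
- robot.get_obs(): the state, without advancing time (a new reading comes with each control period).
- robot.snapshot(name): name is "side" or "top" or "wrist"; returns (picture, depth): 384x512x3 uint8, red, green, blue; 384x512 float32, m along the optical axis (not along the pixel's ray), 0 where there is no reading.
- robot.camera_info(name): a dict with "fx", "fy", "cx", "cy" (pixels), "R" (3x3) and "t" (3): a world point X has camera coordinates R X + t. Camera axes: x right, y down, z forward; pixel columns grow to the right and rows downward; lengths in m; the calibration is good to about 2 mm. A picture is of the moment at which its call begins: read the wrist's pose just before it. camera_info takes no time and is no camera call; for the wrist camera it gives the pose at the moment of the call.
- robot.close_job(): hands the job in, once; it reports no verdict.
The state is a dict: "time": time; "joint_positions": joint angles; "qvel": joint speeds; "joint_torque": joint torques, N m; "tool_pos": TCP position; "ee_rot": TCP orientation; "wrist_force": force on the tool from outside, world axes, zero at the start; "wrist_torque": the same for the moment, N m; "width": finger opening in m.
Only numpy, scipy, OpenCV 4.12 (cv2) and the standard library are available. Lean on these libraries where they do the work, as an engineer would, in place of code of your own. Each camera call takes 0.05 s, during which the arm holds its last target.

## Working session

There is one attempt and no reset: what is moved stays moved. The work goes in short steps, Python scripts to look and compute and a tool call to move; the robot and the scene stay as the last step left them, time stands still between calls to the robot, and variables do not carry over. Pictures are saved under pics/ and viewed, and the job is handed in when it is done.

Besides the shell and the picture viewer there is one more tool, called after "Emit:" in YAML: its name, and indented under it one key for each argument. step_arm: Moves the arm, as the interface text tells. Its arguments: {"type":"object","properties":{"commands":{"type":"array"},"fingers":{"type":"number"}},"required":["commands"]}

```bash
mkdir -p pics; ls; python3 - <<'E'
from bench import robot
import cv2,numpy as np
o=robot.get_obs(); print({k:np.round(v,3) for k,v in o.items()})
for n in ["top","side"]:
    im,d=robot.snapshot(n); np.savez(f"pics/{n}0.npz",im=im,d=d,**{k:np.array(v) for k,v in robot.camera_info(n).items()})
    cv2.imwrite(f"pics/{n}0.png",im[:,:,::-1]); print(n,robot.camera_info(n))
E
```

```text
pics
{'time': np.float64(0.0), 'joint_positions': array([ 1.014,  0.088,  1.372, -0.   ,  1.684, -0.103]), 'qvel': array([-0.   , -0.002, -0.001, -0.001,  0.002,  0.001]), 'joint_torque': array([-1.0000e-03, -3.4018e+01, -3.0243e+01,  7.2000e-02,  3.3000e-02,
       -0.0000e+00]), 'tool_pos': array([0.241, 0.494, 0.212]), 'ee_rot': array([-1.571,  0.002,  1.117]), 'wrist_force': array([ 0.124,  0.554, -0.152]), 'wrist_torque': array([-0.032, -0.037, -0.004]), 'width': np.float64(0.094)}
top {'fx': 368.82837690772664, 'fy': 368.82837690772664, 'cx': 255.24128647733278, 'cy': 193.9117172880986, 'R': array([[ 0.02504225, -0.99956592, -0.01551963],
       [-0.99883594, -0.0243777 , -0.04162313],
       [ 0.04122673,  0.0165439 , -0.99901284]]), 't': array([-0.01847901,  0.57557972,  0.9655353 ])}
side {'fx': 412.2898080895103, 'fy': 412.2898080895103, 'cx': 253.80086689807115, 'cy': 199.03630322155794, 'R': array([[ 0.83875507, -0.54450034, -0.00305175],
       [-0.36743807, -0.56185223, -0.74115541],
       [ 0.40184474,  0.62276919, -0.67132656]]), 't': array([-0.50258581,  0.24856393,  0.97827488])}
```

View pics/top0.png

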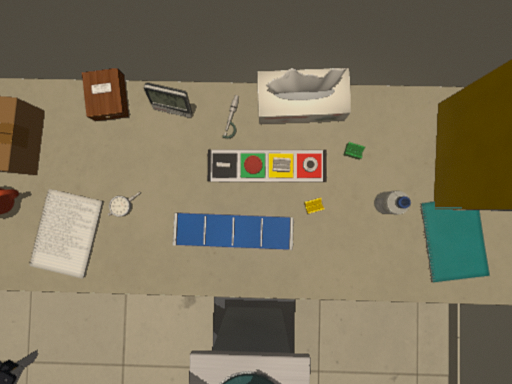

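View pics/side0.png

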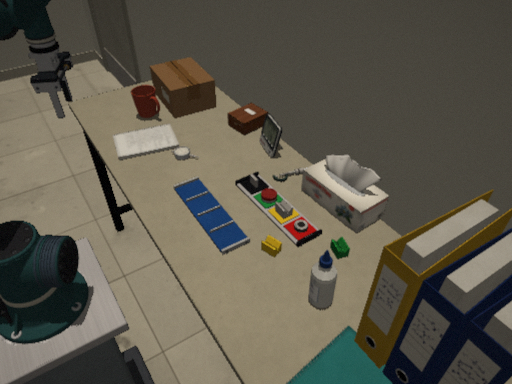

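The top view shows the delivery rack (208–326, 150–181) as the farther one. From left to right it holds the gauge block on black (223,165), the tin on green (253,165), the V-block on yellow (281,165) and the ring on red (310,164). The blue rack (175–292, 213–248) is nearer. So the gauge block goes to the rightmost bay, the tin to the 2nd from right, the V-block to the 2nd from left and the ring to the leftmost.

```bash
cat > h.py <<'E'
import numpy as np,cv2
def load(n): return dict(np.load(n))
def pix2w(c,uv,z):
    uv=np.atleast_2d(np.array(uv,float))
    r=np.c_[(uv[:,0]-c['cx'])/c['fx'],(uv[:,1]-c['cy'])/c['fy'],np.ones(len(uv))]
    C=-c['R'].T@c['t']; D=r@c['R']
    return C+D*((z-C[2])/D[:,2])[:,None]
def cloud(c,d):
    v,u=np.mgrid[:d.shape[0],:d.shape[1]]
    P=np.stack([(u-c['cx'])/c['fx']*d,(v-c['cy'])/c['fy']*d,d],-1)
    return (P-c['t'])@c['R']
def rect(c,mask,z):
    cs,_=cv2.findContours(mask.astype(np.uint8),cv2.RETR_EXTERNAL,cv2.CHAIN_APPROX_NONE)
    k=max(cs,key=cv2.contourArea)[:,0]
    w=pix2w(c,k,z)[:,:2]
    (cx,cy),(a,b),an=cv2.minAreaRect((w*1000).astype(np.float32))
    return cx,cy,a,b,an
E
python3 - <<'E'
from h import *
for n in ["top","side"]:
    c=load(f"pics/{n}0.npz"); hsv=cv2.cvtColor(c['im'],cv2.COLOR_RGB2HSV); P=cloud(c,c['d'])
    H,S,V=[hsv[...,i].astype(int) for i in range(3)]
    g=(P[...,0]>.25)&(P[...,0]<.75)&(abs(P[...,1])<.25)
    print(n,"desk z",np.median(P[...,2][g]))
    print("blue",rect(c,g&(H>95)&(H<130)&(S>130)&(V>60),.008))
    for nm,m in dict(yellow=(H>20)&(H<35)&(S>150),red=((H<8)|(H>172))&(S>150),green=(H>40)&(H<80)&(S>120)).items():
        print(nm,rect(c,g&m,.012))
    # raised objects
    m=(g&(P[...,2]>.018)&(P[...,2]<.08)).astype(np.uint8)
    k,l,st,ce=cv2.connectedComponentsWithStats(m)
    for i in range(1,k):
        if st[i,4]>15: print(st[i],np.median(P[l==i],0).round(4),P[l==i][:,2].max().round(3))
E
```

```text
top desk z 3.258690606425076e-05
blue (476.8621520996094, 52.99937438964844, 296.38006591796875, 82.43477630615234, 89.11823272705078)
yellow (652.9969482421875, -69.41134643554688, 61.3494873046875, 61.091819763183594, 1.3017127513885498)
red (654.71826171875, -143.6033477783203, 61.421661376953125, 60.947349548339844, 1.165588617324829)
green (652.6304321289062, 5.021549224853516, 58.75844192504883, 61.25981903076172, 1.3548073768615723)
[347 141   4   7  20] [ 0.7111 -0.246   0.0241] 0.031
[345 149   6   6  29] [ 0.6918 -0.2431  0.0253] 0.031
[244 155  19  19 271] [0.6536 0.0034 0.0294] 0.034
[273 157  18  14 227] [ 0.6554 -0.0695  0.0364] 0.046
[303 157  15  15 170] [ 0.6578 -0.1462  0.0237] 0.028
[217 162  14   5  60] [0.6498 0.081  0.0403] 0.045
[305 197  20  16 183] [ 0.5508 -0.1583  0.0257] 0.032
side desk z 0.0004466863961866521
blue (477.6697998046875, 57.36479187011719, 292.7126770019531, 84.31210327148438, 89.12902069091797)
yellow (553.5381469726562, -154.1139373779297, 51.40965270996094, 57.994468688964844, 17.087833404541016)
red (657.2388916015625, -146.7630615234375, 64.8972396850586, 66.20492553710938, 0.7301005721092224)
green (639.6913452148438, 4.773609161376953, 34.58412551879883, 63.76728439331055, 2.48976731300354)
[248 173  10  14  72] [0.6468 0.075  0.0343] 0.045
[261 189  16  13 176] [ 6.503e-01 -3.000e-04  3.020e-02] 0.034
[275 199  18  19 217] [ 0.6548 -0.0755  0.0348] 0.046
[294 220  14  12 133] [ 0.6559 -0.1475  0.0246] 0.03
[261 235  21  18 188] [ 0.5518 -0.1602  0.0256] 0.033
[331 237  11   9  35] [ 0.6972 -0.2455  0.0256] 0.032
```

Emit:
step_arm:
  commands:
    - {"xyz": [0.36,-0.525,0.08],"twist": [0,0,-64]}
    - {"xyz": [0.36,-0.525,0.08],"twist": [0,0,-64]}
    - {"xyz": [0.36,-0.525,0.08],"twist": [0,0,-64]}
    - {"xyz": [0.36,-0.525,0.08],"twist": [0,0,-64]}
    - {"xyz": [0.36,-0.525,0.08],"twist": [0,0,-64]}
    - {"xyz": [0.36,-0.525,0.08],"twist": [0,0,-64]}
    - {"xyz": [0.36,-0.525,0.08],"twist": [0,0,-64]}
    - {"xyz": [0.36,-0.525,0.08],"twist": [0,0,-64]}
    - {"xyz": [0.36,-0.525,0.08],"twist": [0,0,-64]}
    - {"xyz": [0.36,-0.525,0.08],"twist": [0,0,-64]}
    - {"xyz": [0.36,-0.525,0.08],"twist": [0,0,-64]}
    - {"xyz": [0.36,-0.525,0.08],"twist": [0,0,-64]}
  fingers: 60

```text
time: 1.1
tool_pos: [0.5222, 0.0832, 0.2756]
ee_rot: [-1.571, 0.001, -0.0]
wrist_force: [-0.1, 0.2, -0.0]
width: 0.0718
```

Emit:
step_arm:
  commands:
    - {"xyz": [0.0,0.0,0.0],"twist": [0,0,0]}

```text
time: 1.18
tool_pos: [0.5248, 0.0791, 0.2751]
ee_rot: [-1.574, -0.001, -0.009]
wrist_force: [-0.2, 0.8, -1.0]
width: 0.0722
```

```bash
python3 - <<'E'
from bench import robot
import cv2,numpy as np
from h import *
o=robot.get_obs(); c=robot.camera_info("wrist"); print(o['tool_pos'],o['ee_rot'],o['joint_positions'].round(3),c['fx'],(-c['R'].T@c['t']).round(3),c['R'].round(3))
im,d=robot.snapshot("wrist"); np.savez("pics/w1.npz",im=im,d=d,**{k:np.array(v) for k,v in c.items()})
cv2.imwrite("pics/w1.png",im[:,:,::-1])
E
```

```text
[0.52476611 0.07907851 0.27512562] [-1.57413253e+00 -6.66461022e-04 -8.58369634e-03] [ 0.045  0.04   1.299 -0.003  1.802  0.053] 279.68314976583764 [0.525 0.148 0.446] [[ 1.    -0.009  0.002]
 [-0.009 -0.972  0.236]
 [-0.    -0.236 -0.972]]
```

View pics/w1.png

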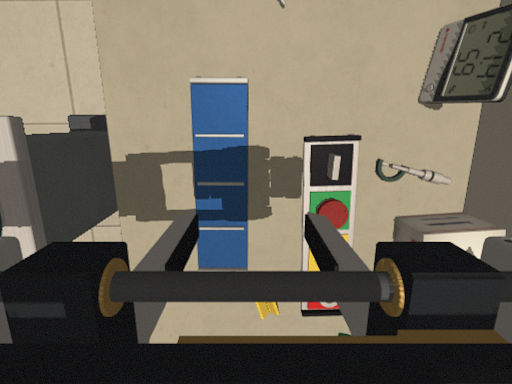

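The wrist picture shows the blue rack (192–248, 78–270) and the delivery rack (303–358, 137–313), with the V-block and ring hidden by the fingers. I'll shift toward −y to see the whole row.

Emit:
step_arm:
  commands:
    - {"xyz": [0.06,-0.24,-0.01],"twist": [0,0,0]}
    - {"xyz": [0.06,-0.24,-0.01],"twist": [0,0,0]}
    - {"xyz": [0.06,-0.24,-0.01],"twist": [0,0,0]}
    - {"xyz": [0.06,-0.24,-0.01],"twist": [0,0,0]}
    - {"xyz": [0.06,-0.24,-0.01],"twist": [0,0,0]}
    - {"xyz": [0.06,-0.24,-0.01],"twist": [0,0,0]}
    - {"xyz": [0.06,-0.24,-0.01],"twist": [0,0,0]}
    - {"xyz": [0.06,-0.24,-0.01],"twist": [0,0,0]}
    - {"xyz": [0.06,-0.24,-0.01],"twist": [0,0,0]}
    - {"xyz": [0.06,-0.24,-0.01],"twist": [0,0,0]}

```text
time: 2.07
tool_pos: [0.5816, -0.1528, 0.2661]
ee_rot: [-1.57, -0.0, 0.002]
wrist_force: [0.6, -0.2, 0.5]
width: 0.0719
```

```bash
cat > snap.py <<'E'
import sys
from bench import robot
import cv2,numpy as np
from h import *
n=sys.argv[1]; cam=sys.argv[2] if len(sys.argv)>2 else "wrist"
o=robot.get_obs(); c=robot.camera_info(cam); print(o['time'],o['tool_pos'].round(4),o['ee_rot'].round(4))
im,d=robot.snapshot(cam); np.savez(f"pics/{n}.npz",im=im,d=d,**{k:np.array(v) for k,v in c.items()})
cv2.imwrite(f"pics/{n}.png",im[:,:,::-1])
E
python3 snap.py w2
```

```text
2.0667 [ 0.5816 -0.1528  0.2661] [-1.5702e+00 -2.0000e-04  2.4000e-03]
```

View pics/w2.png

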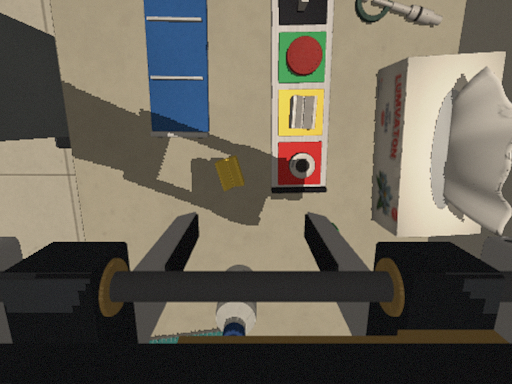

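```bash
python3 - <<'E'
from h import *
for n in ["w1","w2"]:
    c=load(f"pics/{n}.npz"); hsv=cv2.cvtColor(c['im'],cv2.COLOR_RGB2HSV); P=cloud(c,c['d'])
    H,S,V=[hsv[...,i].astype(int) for i in range(3)]
    g=(P[...,0]>.35)&(P[...,0]<.71)&(P[...,1]>-.21)&(P[...,1]<.25)&(P[...,2]<.08)
    g[235:]=False
    print(n,"desk z",np.median(P[...,2][g&(P[...,2]<.006)]), "blue z",np.median(P[...,2][g&(H>95)&(H<130)&(S>130)&(V>60)]))
    print("blue",rect(c,g&(H>95)&(H<130)&(S>130)&(V>60),.008))
    for nm,m in dict(yellow=(H>20)&(H<35)&(S>150)&(P[...,0]>.59),red=((H<8)|(H>172))&(S>150)&(P[...,1]<-.1),green=(H>40)&(H<80)&(S>120),lid=((H<8)|(H>172))&(S>150)&(P[...,1]>-.05)).items():
        try:print(nm,np.round(rect(c,g&m,.012 if nm!='lid' else .031),1))
        except Exception as e: print(nm,e)
    m=(g&(P[...,2]>.019)&(P[...,0]>.58)).astype(np.uint8)
    k,l,st,ce=cv2.connectedComponentsWithStats(m)
    for i in range(1,k):
        if st[i,4]>30:
            q=P[l==i]; zt=np.percentile(q[:,2],90); t=q[q[:,2]>zt-.004]
            r=cv2.minAreaRect((t[:,:2]*1000).astype(np.float32))
            print(st[i],"top z",zt.round(4),np.round(r[0],1),np.round(r[1],1),round(r[2],1))
c=load("pics/w2.npz");P=cloud(c,c['d']); b=P[(P[...,2]>.05)&(P[...,0]>.7)&(P[...,1]>-.3)&(P[...,1]<.15)]
print("box",b.min(0),b.max(0)); b=P[(P[...,2]>.05)&(P[...,1]<-.25)&(P[...,0]<.7)&(P[...,0]>.4)&(P[...,2]<.2)];print("bottle",np.percentile(b,[2,50,98],axis=0).round(3))
E
```

```text
w1 desk z 0.0002371377754148844 blue z 0.008160206048838077
blue (476.74542236328125, 84.60690307617188, 237.2790985107422, 83.67333984375, 89.2293701171875)
yellow max() iterable argument is empty
red max() iterable argument is empty
green [651.1  22.2  63.6  33.9   1.3]
lid [653.9  10.9  35.   49.3  49.7]
[328 155  13  26 261] top z 0.0431 [649.2  81.5] [35.   9.7] 86.2
[317 200  32  30 601] top z 0.0316 [656.5   8.7] [36.5 48.1] 51.3
w2 desk z 0.00017211768738886122 blue z 0.008149829750066341
blue (476.17498779296875, -8.397651672363281, 174.2664337158203, 84.54320526123047, 89.1671371459961)
yellow [ 6.534e+02 -6.830e+01  6.460e+01  6.360e+01  4.000e-01]
red [ 654.9 -143.4   64.5   64.5    1.7]
green [652.4   5.7  63.6  64.9   1.5]
lid [651.9   3.8  47.6  45.7  64.4]
[299   0  10  10  81] top z 0.0421 [648.2  64.6] [2.6 8.9] 85.6
[ 286   36   37   40 1142] top z 0.0319 [652.9   4.4] [47.4 46.9] 66.0
[290  95  28  35 851] top z 0.0426 [653.9 -69.7] [43.9 32.3] 87.9
[289 153  27  26 530] top z 0.0266 [ 657.5 -145.7] [36.2 37.7] 45.6
box [ 0.76549457 -0.26839067  0.05000328] [0.90273924 0.05963417 0.15629378]
bottle [[ 0.535 -0.357  0.094]
 [ 0.562 -0.334  0.113]
 [ 0.587 -0.322  0.144]]
```

Emit:
step_arm:
  commands:
    - {"xyz": [0.04,0.004,-0.01],"twist": [0,0,0]}
    - {"xyz": [0.075,0.007,-0.04],"twist": [0,0,0]}
    - {"xyz": [0.075,0.007,-0.08],"twist": [0,0,0]}
    - {"xyz": [0.075,0.007,-0.12],"twist": [0,0,0]}
    - {"xyz": [0.075,0.007,-0.16],"twist": [0,0,0]}
    - {"xyz": [0.075,0.007,-0.19],"twist": [0,0,0]}
    - {"xyz": [0.075,0.007,-0.21],"twist": [0,0,0]}
    - {"xyz": [0.075,0.007,-0.21],"twist": [0,0,0]}
    - {"xyz": [0.075,0.007,-0.21],"twist": [0,0,0]}
    - {"xyz": [0.075,0.007,-0.21],"twist": [0,0,0]}

```text
time: 2.95
tool_pos: [0.6581, -0.1472, 0.0585]
ee_rot: [-1.572, -0.004, 0.001]
wrist_force: [-0.6, 0.2, 0.8]
width: 0.0718
```

```bash
python3 snap.py w3
```

```text
2.95 [ 0.6581 -0.1472  0.0585] [-1.5719e+00 -3.9000e-03  1.2000e-03]
```

View pics/w3.png

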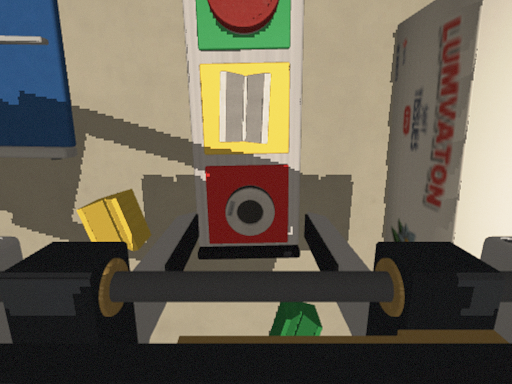

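```bash
cat > objs.py <<'E'
import sys
from h import *
c=load(f"pics/{sys.argv[1]}.npz");P=cloud(c,c['d'])
# tool position implied by camera (offset in tool frame at level pose)
C=-c['R'].T@c['t']; print("cam",C.round(4))
x0,x1,y0,y1=[float(a) for a in sys.argv[2:6]]; zlo=float(sys.argv[6])
m=((P[...,0]>x0)&(P[...,0]<x1)&(P[...,1]>y0)&(P[...,1]<y1)&(P[...,2]>zlo)&(P[...,2]<.06)).astype(np.uint8)
m[:, :]=m
k,l,st,ce=cv2.connectedComponentsWithStats(m)
for i in range(1,k):
    if st[i,4]>60:
        q=P[l==i]; zt=np.percentile(q[:,2],90); t=q[q[:,2]>zt-.004]
        r=cv2.minAreaRect((t[:,:2]*1000).astype(np.float32))
        print(st[i],"top z",zt.round(4),np.round(r[0],1),np.round(r[1],1),round(r[2],1))
E
python3 objs.py w3 .61 .70 -.25 .1 .018
python3 -c "
from bench import robot
print(robot.get_obs()['joint_positions'], robot.get_obs()['tool_pos'])"
```

```text
cam [ 0.6571 -0.0785  0.2298]
[ 207    0   73   34 1821] top z 0.0315 [652.5 -11.3] [17.1 45. ] 89.7
[ 220   71   51   73 3407] top z 0.0424 [653.6 -69.5] [44.2 31.9] 88.4
[ 226  186   49   50 1932] top z 0.0263 [ 657.3 -145.6] [37.8 37. ] 88.7
[179 212  21  29 125] top z 0.0589 [ 620.4 -143. ] [ 8.2 19.8] 33.6
[304 212  13  29 108] top z 0.0591 [ 694.6 -144.3] [17.7  4.9] 71.4
[280 309  20  25 326] top z 0.0302 [ 688.8 -243.4] [15.1  7.7] 73.3
[-3.04459909e-01  4.27647985e-01  1.26188740e+00  8.36250574e-05
  1.44645450e+00 -3.05477714e-01] [ 0.65853376 -0.14757249  0.05933773]
```

The ring is centred between the jaws: measured at (0.6573, −0.1456), with the TCP at about (0.657, −0.1475). I'll lower and grip.

Emit:
step_arm:
  commands:
    - {"xyz": [0,0.002,-0.018],"twist": [0,0,0]}
    - {"xyz": [0,0.002,-0.03],"twist": [0,0,0]}
    - {"xyz": [0,0.002,-0.036],"twist": [0,0,0]}
    - {"xyz": [0,0.002,-0.036],"twist": [0,0,0]}
    - {"xyz": [0,0.002,-0.036],"twist": [0,0,0]}

```text
time: 3.42
tool_pos: [0.6566, -0.1459, 0.0199]
ee_rot: [-1.571, 0.0, -0.0]
wrist_force: [1.1, -0.6, 0.3]
width: 0.072
```

Emit:
step_arm:
  commands:
    - {"xyz": [0,0,0],"twist": [0,0,0]}
    - {"xyz": [0,0,0],"twist": [0,0,0]}
    - {"xyz": [0,0,0],"twist": [0,0,0]}
    - {"xyz": [0,0,0],"twist": [0,0,0]}
    - {"xyz": [0,0,0],"twist": [0,0,0]}
    - {"xyz": [0,0,0],"twist": [0,0,0]}
    - {"xyz": [0,0,0],"twist": [0,0,0]}
  fingers: 255

```text
time: 4.0
tool_pos: [0.6568, -0.1459, 0.0204]
ee_rot: [-1.571, -0.001, 0.0]
wrist_force: [-0.1, -0.2, 0.7]
width: 0.0362
```

Emit:
step_arm:
  commands:
    - {"xyz": [0,0,0],"twist": [0,0,0]}
    - {"xyz": [0,0,0],"twist": [0,0,0]}
    - {"xyz": [0,0,0.005],"twist": [0,0,0]}
    - {"xyz": [0,0,0.015],"twist": [0,0,0]}
    - {"xyz": [0,0,0.03],"twist": [0,0,0]}
    - {"xyz": [0,0,0.03],"twist": [0,0,0]}

```text
time: 4.5
tool_pos: [0.6586, -0.1463, 0.0534]
ee_rot: [-1.572, -0.006, 0.0]
wrist_force: [1.3, -0.6, -1.0]
width: 0.0364
```

```bash
python3 snap.py w4
```

```text
4.5 [ 0.6586 -0.1463  0.0534] [-1.5723e+00 -5.5000e-03  1.0000e-04]
```

View pics/w4.png

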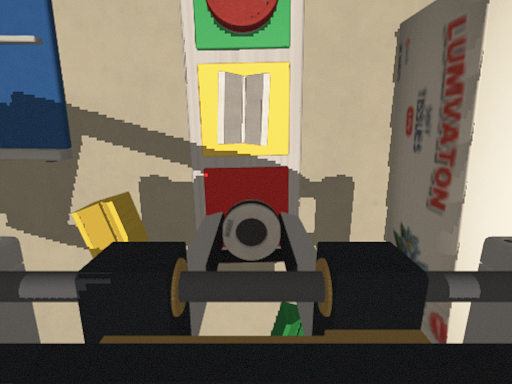

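The ring is held (250,232) above the red tile. I'll carry it to the leftmost bay at (0.478, 0.1665).

Emit:
step_arm:
  commands:
    - {"xyz": [0,0,0.03],"twist": [0,0,0]}
    - {"xyz": [-0.015,0.02,0.05],"twist": [0,0,0]}
    - {"xyz": [-0.035,0.055,0.06],"twist": [0,0,0]}
    - {"xyz": [-0.054,0.09,0.06],"twist": [0,0,0]}
    - {"xyz": [-0.073,0.125,0.06],"twist": [0,0,0]}
    - {"xyz": [-0.092,0.16,0.06],"twist": [0,0,0]}
    - {"xyz": [-0.111,0.195,0.06],"twist": [0,0,0]}
    - {"xyz": [-0.13,0.23,0.06],"twist": [0,0,0]}
    - {"xyz": [-0.15,0.265,0.05],"twist": [0,0,0]}
    - {"xyz": [-0.168,0.295,0.03],"twist": [0,0,-1]}
    - {"xyz": [-0.179,0.3125,0.01],"twist": [0,0,-1]}
    - {"xyz": [-0.179,0.3125,0.01],"twist": [0,0,-1]}

```text
time: 5.55
tool_pos: [0.4715, 0.1692, 0.0549]
ee_rot: [-1.571, 0.01, -0.012]
wrist_force: [-0.8, 0.2, -1.9]
width: 0.0367
```

Emit:
step_arm:
  commands:
    - {"xyz": [0,0,0],"twist": [0,0,0]}
    - {"xyz": [0,0,0],"twist": [0,0,0]}

```text
time: 5.72
tool_pos: [0.4785, 0.1662, 0.0603]
ee_rot: [-1.571, -0.001, -0.017]
wrist_force: [0.8, -0.4, -1.4]
width: 0.0362
```

```bash
python3 snap.py w5; python3 objs.py w5 .4 .6 .1 .3 .013
```

```text
5.7167 [0.4785 0.1662 0.0603] [-1.5713e+00 -1.3000e-03 -1.7500e-02]
cam [0.4792 0.2347 0.2316]
[ 196  154  110   11 1123] top z 0.0168 [478.6 207.3] [ 7.9 84.9] 89.2
[226 200  52  17 121] top z 0.0594 [478.9 180.9] [10.1 33.5] 88.9
```

View pics/w5.png

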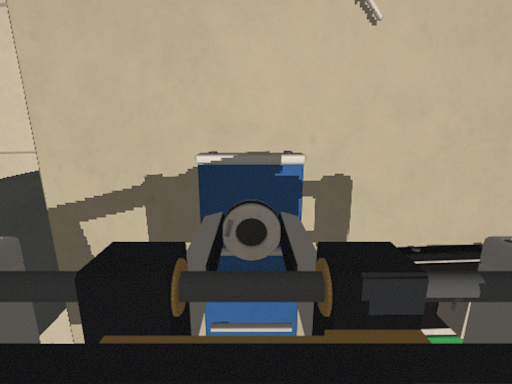

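Emit:
step_arm:
  commands:
    - {"xyz": [0,0,-0.02],"twist": [0,0,0]}
    - {"xyz": [0,0,-0.034],"twist": [0,0,0]}
    - {"xyz": [0,0,-0.04],"twist": [0,0,0]}
    - {"xyz": [0,0,-0.0415],"twist": [0,0,0]}
    - {"xyz": [0,0,-0.043],"twist": [0,0,0]}
    - {"xyz": [0,0,-0.043],"twist": [0,0,0]}
    - {"xyz": [0,0,-0.043],"twist": [0,0,0]}

```text
time: 6.35
tool_pos: [0.4787, 0.1666, 0.0179]
ee_rot: [-1.57, -0.002, -0.018]
wrist_force: [0.0, 0.5, -0.8]
width: 0.0367
```

Emit:
step_arm:
  commands:
    - {"xyz": [0,0,-0.001],"twist": [0,0,0]}
    - {"xyz": [0,0,-0.0015],"twist": [0,0,0]}
    - {"xyz": [0,0,-0.0015],"twist": [0,0,0]}

```text
time: 6.6
tool_pos: [0.4784, 0.1668, 0.0163]
ee_rot: [-1.571, -0.002, -0.017]
wrist_force: [-0.2, 0.2, 1.2]
width: 0.0366
```

The force changed from −0.8 to +1.2 N, so the ring is down. I'll release it and back off.

Emit:
step_arm:
  commands:
    - {"xyz": [0,0,0],"twist": [0,0,0]}
    - {"xyz": [0,0,0],"twist": [0,0,0]}
    - {"xyz": [0,0,0],"twist": [0,0,0]}
    - {"xyz": [0,0,0],"twist": [0,0,0]}
    - {"xyz": [0,0,0.01],"twist": [0,0,0]}
    - {"xyz": [0,0,0.04],"twist": [0,0,0]}
    - {"xyz": [0,0,0.08],"twist": [0,0,0]}
    - {"xyz": [0,0,0.12],"twist": [0,0,0]}
  fingers: 80

```text
time: 7.27
tool_pos: [0.4754, 0.1664, 0.1352]
ee_rot: [-1.572, 0.006, -0.017]
wrist_force: [1.5, 0.6, -0.6]
width: 0.0646
```

```bash
python3 snap.py w6; python3 objs.py w6 .43 .53 .06 .2 .017
```

```text
7.2667 [0.4754 0.1664 0.1352] [-1.5719  0.0059 -0.0174]
cam [0.4773 0.235  0.3064]
[ 237  171   37   36 1030] top z 0.0224 [478.7 167.1] [37.6 37.5] 32.3
```

View pics/w6.png

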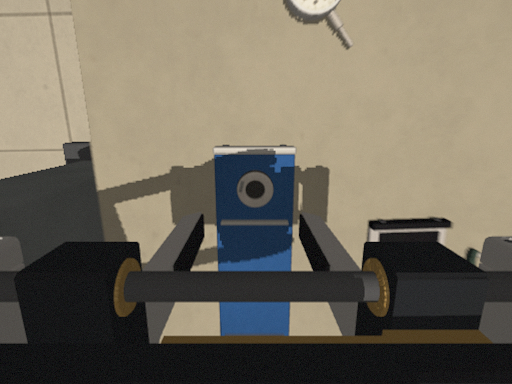

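The ring stands in its bay at (0.4787, 0.1671), seen at (255,189). Next is the V-block.

Emit:
step_arm:
  commands:
    - {"xyz": [0.022,-0.03,0],"twist": [0,0,-1]}
    - {"xyz": [0.044,-0.06,0],"twist": [0,0,-1]}
    - {"xyz": [0.067,-0.09,0],"twist": [0,0,-1]}
    - {"xyz": [0.089,-0.12,0],"twist": [0,0,-1]}
    - {"xyz": [0.111,-0.15,0],"twist": [0,0,-1]}
    - {"xyz": [0.133,-0.18,0],"twist": [0,0,-1]}
    - {"xyz": [0.155,-0.21,-0.02],"twist": [0,0,-1]}
    - {"xyz": [0.168,-0.228,-0.05],"twist": [0,0,-1]}
    - {"xyz": [0.175,-0.236,-0.07],"twist": [0,0,-1]}
    - {"xyz": [0.175,-0.236,-0.07],"twist": [0,0,-1]}
    - {"xyz": [0.175,-0.236,-0.07],"twist": [0,0,-1]}
    - {"xyz": [0.175,-0.236,-0.07],"twist": [0,0,-1]}

```text
time: 8.32
tool_pos: [0.6526, -0.0684, 0.0665]
ee_rot: [-1.57, -0.001, -0.034]
wrist_force: [0.5, -0.2, 0.7]
width: 0.0644
```

```bash
python3 snap.py w7; python3 objs.py w7 .61 .70 -.15 .15 .018
```

```text
8.3167 [ 0.6526 -0.0684  0.0665] [-1.5703e+00 -6.0000e-04 -3.4300e-02]
cam [ 6.546e-01 -1.000e-04  2.379e-01]
[230   0  16  32 471] top z 0.0428 [648.3  69.1] [11.4  8.9] 87.5
[ 215   82   67   69 3598] top z 0.0315 [652.7   4.6] [47.5 47.6] 42.8
[ 231  184   44   64 2613] top z 0.0422 [653.5 -69.3] [44.5 32.1] 87.7
```

View pics/w7.png

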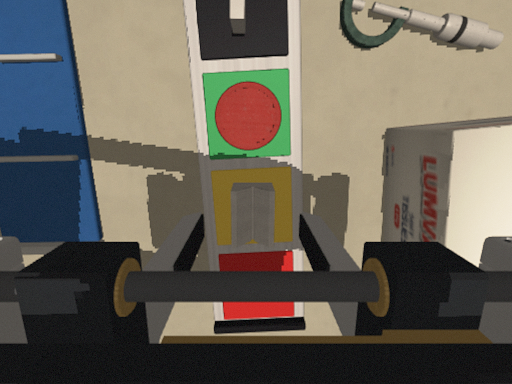

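The V-block is centred (255,212). I'll lower and grip.

Emit:
step_arm:
  commands:
    - {"xyz": [0,-0.001,-0.018],"twist": [0,0,0]}
    - {"xyz": [0,-0.001,-0.034],"twist": [0,0,0]}
    - {"xyz": [0,-0.001,-0.043],"twist": [0,0,0]}
    - {"xyz": [0,-0.001,-0.043],"twist": [0,0,0]}
    - {"xyz": [0,-0.001,-0.043],"twist": [0,0,0]}

```text
time: 8.78
tool_pos: [0.6528, -0.0696, 0.0234]
ee_rot: [-1.571, -0.001, -0.034]
wrist_force: [-0.1, -0.7, 0.1]
width: 0.0648
```

Emit:
step_arm:
  commands:
    - {"xyz": [0,0,0],"twist": [0,0,0]}
    - {"xyz": [0,0,0],"twist": [0,0,0]}
    - {"xyz": [0,0,0],"twist": [0,0,0]}
    - {"xyz": [0,0,0],"twist": [0,0,0]}
    - {"xyz": [0,0,0],"twist": [0,0,0]}
    - {"xyz": [0,0,0],"twist": [0,0,0]}
    - {"xyz": [0,0,0],"twist": [0,0,0]}
    - {"xyz": [0,0,0],"twist": [0,0,0]}
  fingers: 255

```text
time: 9.45
tool_pos: [0.6531, -0.0704, 0.0228]
ee_rot: [-1.571, -0.001, -0.035]
wrist_force: [0.5, -0.5, 1.3]
width: 0.0315
```

Emit:
step_arm:
  commands:
    - {"xyz": [0,0,0.005],"twist": [0,0,0]}
    - {"xyz": [0,0,0.02],"twist": [0,0,0]}
    - {"xyz": [0,0,0.045],"twist": [0,0,0]}
    - {"xyz": [-0.01,0.009,0.07],"twist": [0,0,0]}
    - {"xyz": [-0.033,0.03,0.08],"twist": [0,0,0]}
    - {"xyz": [-0.058,0.053,0.08],"twist": [0,0,0]}
    - {"xyz": [-0.083,0.076,0.08],"twist": [0,0,0]}
    - {"xyz": [-0.108,0.099,0.08],"twist": [0,0,1]}
    - {"xyz": [-0.133,0.122,0.08],"twist": [0,0,1]}
    - {"xyz": [-0.156,0.143,0.065],"twist": [0,0,1]}
    - {"xyz": [-0.17,0.156,0.05],"twist": [0,0,1]}
    - {"xyz": [-0.176,0.1615,0.04],"twist": [0,0,1]}

```text
time: 10.45
tool_pos: [0.4723, 0.0928, 0.0597]
ee_rot: [-1.571, 0.006, -0.015]
wrist_force: [-0.3, 0.8, -5.8]
width: 0.0318
```

Emit:
step_arm:
  commands:
    - {"xyz": [0,0,0],"twist": [0,0,0]}
    - {"xyz": [0,0,0],"twist": [0,0,0]}

```text
time: 10.62
tool_pos: [0.4762, 0.0908, 0.0614]
ee_rot: [-1.572, 0.002, -0.017]
wrist_force: [0.8, -0.0, -4.1]
width: 0.0317
```

```bash
python3 snap.py w8; python3 objs.py w8 .4 .6 .02 .3 .013
```

```text
10.6167 [0.4762 0.0908 0.0614] [-1.5719  0.0017 -0.017 ]
cam [0.4774 0.1594 0.2326]
[ 192   49  120   13 1430] top z 0.0169 [478.4 206.8] [ 8.1 85.6] 89.1
[ 227   85   52   54 2215] top z 0.0225 [478.5 166.9] [37.5 37.5] 89.3
[205 161  95   6 536] top z 0.0168 [477.3 128.2] [ 4.1 73.6] 89.2
[227 194  50   4 147] top z 0.0591 [476.8 113.5] [ 0.8 31.7] 89.0
```

View pics/w8.png

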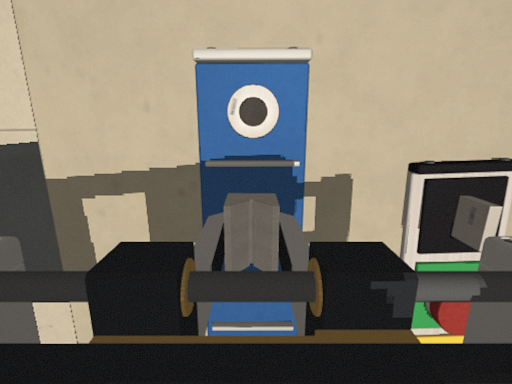

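The V-block is held (252,228) over its bay, clear of the rib at (252,163). I'll lower it.

Emit:
step_arm:
  commands:
    - {"xyz": [0,0,-0.018],"twist": [0,0,0]}
    - {"xyz": [0,0,-0.032],"twist": [0,0,0]}
    - {"xyz": [0,0,-0.039],"twist": [0,0,0]}
    - {"xyz": [0,0,-0.041],"twist": [0,0,0]}
    - {"xyz": [0,0,-0.042],"twist": [0,0,0]}
    - {"xyz": [0,0,-0.0425],"twist": [0,0,0]}
    - {"xyz": [0,0,-0.0425],"twist": [0,0,0]}

```text
time: 11.25
tool_pos: [0.4777, 0.091, 0.0208]
ee_rot: [-1.571, -0.002, -0.018]
wrist_force: [0.2, 0.2, -4.1]
width: 0.0317
```

Emit:
step_arm:
  commands:
    - {"xyz": [0,0,-0.001],"twist": [0,0,0]}
    - {"xyz": [0,0,-0.0015],"twist": [0,0,0]}
    - {"xyz": [0,0,-0.002],"twist": [0,0,0]}
    - {"xyz": [0,0,-0.002],"twist": [0,0,0]}

```text
time: 11.58
tool_pos: [0.4771, 0.0912, 0.0187]
ee_rot: [-1.571, -0.001, -0.017]
wrist_force: [-0.4, 0.3, 0.4]
width: 0.0316
```

Emit:
step_arm:
  commands:
    - {"xyz": [0,0,0],"twist": [0,0,0]}
    - {"xyz": [0,0,0],"twist": [0,0,0]}
    - {"xyz": [0,0,0],"twist": [0,0,0]}
    - {"xyz": [0,0,0],"twist": [0,0,0]}
    - {"xyz": [0,0,0.01],"twist": [0,0,0]}
    - {"xyz": [0,0,0.04],"twist": [0,0,0]}
    - {"xyz": [0,0,0.08],"twist": [0,0,0]}
    - {"xyz": [0,0,0.11],"twist": [0,0,0]}
  fingers: 60

```text
time: 12.25
tool_pos: [0.4771, 0.0913, 0.1309]
ee_rot: [-1.571, -0.002, -0.017]
wrist_force: [1.0, 0.2, 0.6]
width: 0.0719
```

```bash
python3 snap.py w9; python3 objs.py w9 .43 .53 .03 .2 .018
```

```text
12.25 [0.4771 0.0913 0.1309] [-1.5706 -0.002  -0.0174]
cam [0.4776 0.1597 0.3022]
[ 232   95   39   41 1194] top z 0.0225 [478.4 166.9] [37.7 37. ] 89.7
[ 235  169   34   47 1482] top z 0.0383 [477.4  92.3] [43.8 32. ] 88.8
```

View pics/w9.png

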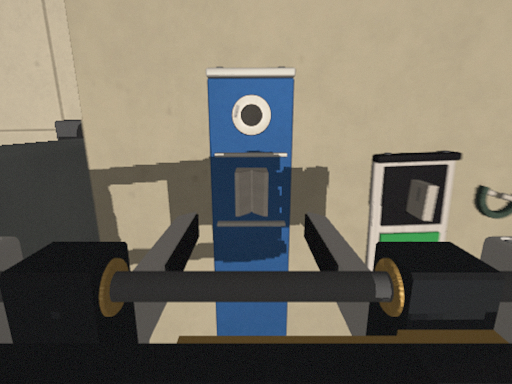

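The V-block (252,191) is in its bay. Next is the tin.

Emit:
step_arm:
  commands:
    - {"xyz": [0.025,-0.012,0],"twist": [0,0,1]}
    - {"xyz": [0.055,-0.027,0],"twist": [0,0,1]}
    - {"xyz": [0.085,-0.042,0],"twist": [0,0,1]}
    - {"xyz": [0.115,-0.057,0],"twist": [0,0,1]}
    - {"xyz": [0.145,-0.072,-0.01],"twist": [0,0,1]}
    - {"xyz": [0.165,-0.082,-0.035],"twist": [0,0,1]}
    - {"xyz": [0.1755,-0.087,-0.06],"twist": [0,0,1]}
    - {"xyz": [0.1755,-0.087,-0.065],"twist": [0,0,1]}
    - {"xyz": [0.1755,-0.087,-0.065],"twist": [0,0,1]}
    - {"xyz": [0.1755,-0.087,-0.065],"twist": [0,0,1]}

```text
time: 13.13
tool_pos: [0.6518, 0.0046, 0.0634]
ee_rot: [-1.57, 0.0, 0.0]
wrist_force: [-0.5, 0.8, 0.8]
width: 0.0717
```

```bash
python3 snap.py w10; python3 objs.py w10 .61 .70 -.05 .15 .018
```

```text
13.1333 [0.6518 0.0046 0.0634] [-1.5705e+00  3.0000e-04  3.0000e-04]
cam [0.6515 0.073  0.2348]
[240  82  16  56 739] top z 0.043 [649.1  81.5] [35.2  9. ] 86.8
[ 222  182   62   62 3030] top z 0.0313 [652.7   4.8] [47.2 47.2] 1.2
```

View pics/w10.png

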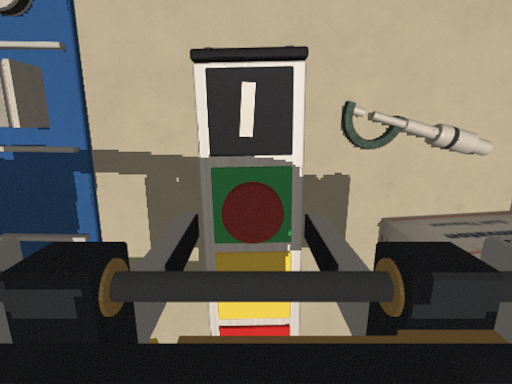

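The tin is centred (253,212). I'll lower and grip.

Emit:
step_arm:
  commands:
    - {"xyz": [0.001,0,-0.018],"twist": [0,0,0]}
    - {"xyz": [0.001,0,-0.034],"twist": [0,0,0]}
    - {"xyz": [0.001,0,-0.0415],"twist": [0,0,0]}
    - {"xyz": [0.001,0,-0.0415],"twist": [0,0,0]}
    - {"xyz": [0.001,0,-0.0415],"twist": [0,0,0]}

```text
time: 13.6
tool_pos: [0.6534, 0.0046, 0.0227]
ee_rot: [-1.571, -0.001, 0.001]
wrist_force: [-0.2, -0.9, 0.3]
width: 0.0715
```

Emit:
step_arm:
  commands:
    - {"xyz": [0,0,0],"twist": [0,0,0]}
    - {"xyz": [0,0,0],"twist": [0,0,0]}
    - {"xyz": [0,0,0],"twist": [0,0,0]}
    - {"xyz": [0,0,0],"twist": [0,0,0]}
    - {"xyz": [0,0,0],"twist": [0,0,0]}
    - {"xyz": [0,0,0],"twist": [0,0,0]}
    - {"xyz": [0,0,0],"twist": [0,0,0]}
  fingers: 255

```text
time: 14.18
tool_pos: [0.6536, 0.0042, 0.0222]
ee_rot: [-1.571, -0.001, -0.0]
wrist_force: [-1.4, -0.9, 4.3]
width: 0.0468
```

Emit:
step_arm:
  commands:
    - {"xyz": [0,0,0.005],"twist": [0,0,0]}
    - {"xyz": [0,0,0.02],"twist": [0,0,0]}
    - {"xyz": [0,0,0.045],"twist": [0,0,0]}
    - {"xyz": [-0.01,0.001,0.065],"twist": [0,0,0]}
    - {"xyz": [-0.035,0.003,0.07],"twist": [0,0,0]}
    - {"xyz": [-0.065,0.005,0.07],"twist": [0,0,0]}
    - {"xyz": [-0.095,0.007,0.07],"twist": [0,0,0]}
    - {"xyz": [-0.125,0.009,0.07],"twist": [0,0,-1]}
    - {"xyz": [-0.15,0.01,0.065],"twist": [0,0,-1]}
    - {"xyz": [-0.168,0.011,0.05],"twist": [0,0,-1]}
    - {"xyz": [-0.177,0.012,0.04],"twist": [0,0,-1]}
    - {"xyz": [-0.177,0.012,0.04],"twist": [0,0,-1]}

```text
time: 15.18
tool_pos: [0.4722, 0.0166, 0.0587]
ee_rot: [-1.57, 0.006, -0.017]
wrist_force: [-0.6, -0.6, -1.3]
width: 0.0464
```

Emit:
step_arm:
  commands:
    - {"xyz": [0,0,0],"twist": [0,0,0]}

```text
time: 15.27
tool_pos: [0.4756, 0.0162, 0.0609]
ee_rot: [-1.571, 0.001, -0.017]
wrist_force: [-0.3, 0.1, -0.3]
width: 0.0467
```

```bash
python3 snap.py w11; python3 objs.py w11 .4 .6 -.05 .2 .013
```

```text
15.2667 [0.4756 0.0162 0.0609] [-1.5708e+00  9.0000e-04 -1.7500e-02]
cam [0.4767 0.0847 0.2322]
[ 224    0   57   32 1393] top z 0.0225 [478.2 156.7] [17.7 37.2] 89.1
[200  58 103   7 709] top z 0.017 [477.3 128. ] [ 4.5 73.2] 89.1
[ 228   77   49   68 3159] top z 0.0384 [477.3  92.2] [43.6 32.1] 88.7
[205 162  94   6 555] top z 0.0168 [476.5  53.2] [ 4.3 72.7] 89.1
```

View pics/w11.png

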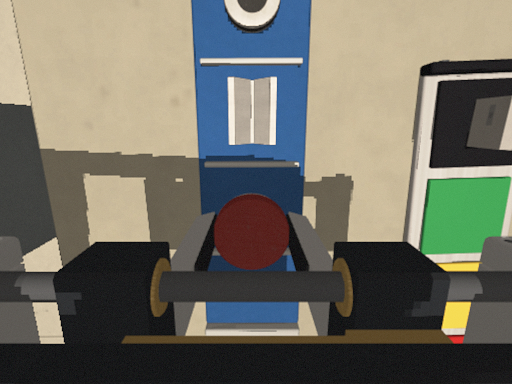

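The tin is held (252,231) over the second bay from the right. I'll lower it.

Emit:
step_arm:
  commands:
    - {"xyz": [0,0,-0.018],"twist": [0,0,0]}
    - {"xyz": [0,0,-0.032],"twist": [0,0,0]}
    - {"xyz": [0,0,-0.039],"twist": [0,0,0]}
    - {"xyz": [0,0,-0.041],"twist": [0,0,0]}
    - {"xyz": [0,0,-0.042],"twist": [0,0,0]}
    - {"xyz": [0,0,-0.0425],"twist": [0,0,0]}
    - {"xyz": [0,0,-0.0425],"twist": [0,0,0]}

```text
time: 15.9
tool_pos: [0.4771, 0.0161, 0.0197]
ee_rot: [-1.571, -0.002, -0.017]
wrist_force: [-0.5, 0.5, -1.2]
width: 0.0462
```

Emit:
step_arm:
  commands:
    - {"xyz": [0,0,-0.001],"twist": [0,0,0]}
    - {"xyz": [0,0,-0.001],"twist": [0,0,0]}

```text
time: 16.07
tool_pos: [0.4766, 0.0162, 0.0184]
ee_rot: [-1.571, -0.001, -0.017]
wrist_force: [0.6, 0.8, -0.3]
width: 0.0464
```

Emit:
step_arm:
  commands:
    - {"xyz": [0,0,-0.0005],"twist": [0,0,0]}
    - {"xyz": [0,0,-0.0005],"twist": [0,0,0]}

```text
time: 16.23
tool_pos: [0.4766, 0.0162, 0.0181]
ee_rot: [-1.571, -0.001, -0.017]
wrist_force: [-1.2, 0.6, 3.2]
width: 0.0464
```

Emit:
step_arm:
  commands:
    - {"xyz": [0,0,0],"twist": [0,0,0]}
    - {"xyz": [0,0,0],"twist": [0,0,0]}
    - {"xyz": [0,0,0],"twist": [0,0,0]}
    - {"xyz": [0,0,0],"twist": [0,0,0]}
    - {"xyz": [0,0,0.01],"twist": [0,0,0]}
    - {"xyz": [0,0,0.04],"twist": [0,0,0]}
    - {"xyz": [0,0,0.08],"twist": [0,0,0]}
    - {"xyz": [0,0,0.11],"twist": [0,0,0]}
  fingers: 60

```text
time: 16.9
tool_pos: [0.4764, 0.0162, 0.1302]
ee_rot: [-1.571, -0.002, -0.017]
wrist_force: [1.8, -0.0, 0.1]
width: 0.0719
```

```bash
python3 snap.py w12; python3 objs.py w12 .43 .53 -.03 .2 .018
```

```text
16.9 [0.4764 0.0162 0.1302] [-1.5709 -0.0017 -0.0174]
cam [0.4771 0.0847 0.3015]
[ 230    6   42   48 1513] top z 0.0225 [478.7 166.5] [37.5 37.9] 32.3
[ 233   90   36   50 1717] top z 0.0384 [477.5  91.8] [43.9 31.7] 89.8
[ 228  168   47   47 1742] top z 0.0275 [476.4  16.6] [46.7 47.4] 0.3
```

View pics/w12.png

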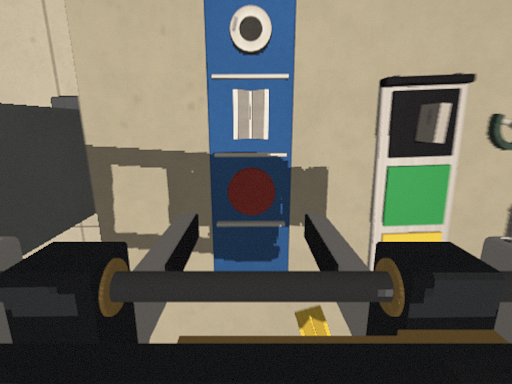

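The tin (251,191) is in its bay at (0.4764, 0.0166). Last is the gauge block.

Emit:
step_arm:
  commands:
    - {"xyz": [0.025,0.01,0],"twist": [0,0,-2.5]}
    - {"xyz": [0.055,0.021,0],"twist": [0,0,-2.5]}
    - {"xyz": [0.085,0.032,0],"twist": [0,0,-2.5]}
    - {"xyz": [0.115,0.044,0],"twist": [0,0,-2.5]}
    - {"xyz": [0.145,0.055,-0.01],"twist": [0,0,-2.5]}
    - {"xyz": [0.164,0.062,-0.035],"twist": [0,0,-2.5]}
    - {"xyz": [0.1725,0.065,-0.055],"twist": [0,0,-2.5]}
    - {"xyz": [0.1725,0.065,-0.06],"twist": [0,0,-2.5]}
    - {"xyz": [0.1725,0.065,-0.06],"twist": [0,0,-2.5]}
    - {"xyz": [0.1725,0.065,-0.06],"twist": [0,0,-2.5]}
  fingers: 110

```text
time: 17.78
tool_pos: [0.6483, 0.081, 0.0679]
ee_rot: [-1.571, 0.0, -0.061]
wrist_force: [-0.5, -0.5, 1.2]
width: 0.0536
```

```bash
python3 snap.py w13; python3 objs.py w13 .61 .70 .0 .15 .018
```

```text
17.7833 [0.6483 0.081  0.0679] [-1.571e+00  2.000e-04 -6.120e-02]
cam [0.6522 0.1493 0.2392]
[247 187  12  53 625] top z 0.0428 [649.2  81.5] [35.5  8.3] 86.4
```

View pics/w13.png

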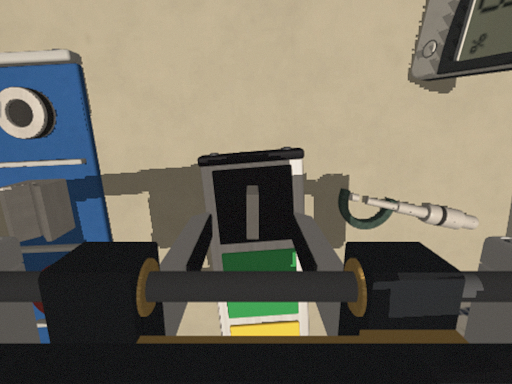

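The gauge block is centred between the jaws (252,212) and lined up with them. I'll lower and grip.

Emit:
step_arm:
  commands:
    - {"xyz": [0.0005,0,-0.018],"twist": [0,0,0]}
    - {"xyz": [0.0005,0,-0.034],"twist": [0,0,0]}
    - {"xyz": [0.0005,0,-0.043],"twist": [0,0,0]}
    - {"xyz": [0.0005,0,-0.043],"twist": [0,0,0]}
    - {"xyz": [0.0005,0,-0.043],"twist": [0,0,0]}

```text
time: 18.25
tool_pos: [0.6492, 0.081, 0.0254]
ee_rot: [-1.571, -0.001, -0.061]
wrist_force: [1.1, -0.1, 0.8]
width: 0.0536
```

Emit:
step_arm:
  commands:
    - {"xyz": [0,0,0],"twist": [0,0,0]}
    - {"xyz": [0,0,0],"twist": [0,0,0]}
    - {"xyz": [0,0,0],"twist": [0,0,0]}
    - {"xyz": [0,0,0],"twist": [0,0,0]}
    - {"xyz": [0,0,0],"twist": [0,0,0]}
    - {"xyz": [0,0,0],"twist": [0,0,0]}
    - {"xyz": [0,0,0],"twist": [0,0,0]}
    - {"xyz": [0,0,0],"twist": [0,0,0]}
    - {"xyz": [0,0,0],"twist": [0,0,0]}
  fingers: 255

```text
time: 19.0
tool_pos: [0.6492, 0.0813, 0.0244]
ee_rot: [-1.571, -0.0, -0.061]
wrist_force: [-0.2, 0.2, 0.9]
width: 0.0086
```

Emit:
step_arm:
  commands:
    - {"xyz": [0,0,0.005],"twist": [0,0,0]}
    - {"xyz": [0,0,0.02],"twist": [0,0,0]}
    - {"xyz": [0,0,0.045],"twist": [0,0,0]}
    - {"xyz": [-0.01,-0.008,0.07],"twist": [0,0,0]}
    - {"xyz": [-0.033,-0.026,0.08],"twist": [0,0,0]}
    - {"xyz": [-0.058,-0.046,0.08],"twist": [0,0,2.5]}
    - {"xyz": [-0.083,-0.066,0.08],"twist": [0,0,2.5]}
    - {"xyz": [-0.108,-0.086,0.08],"twist": [0,0,2.5]}
    - {"xyz": [-0.133,-0.106,0.08],"twist": [0,0,2.5]}
    - {"xyz": [-0.156,-0.125,0.065],"twist": [0,0,2.5]}
    - {"xyz": [-0.17,-0.136,0.05],"twist": [0,0,2.5]}
    - {"xyz": [-0.174,-0.14,0.04],"twist": [0,0,2.5]}

```text
time: 20.0
tool_pos: [0.4726, -0.06, 0.0635]
ee_rot: [-1.571, 0.002, -0.02]
wrist_force: [-0.4, -0.0, -0.4]
width: 0.0088
```

Emit:
step_arm:
  commands:
    - {"xyz": [0,0,0],"twist": [0,0,0]}
    - {"xyz": [0,0,0],"twist": [0,0,0]}

```text
time: 20.17
tool_pos: [0.4755, -0.0585, 0.0643]
ee_rot: [-1.57, 0.0, -0.018]
wrist_force: [-0.6, -0.7, -0.6]
width: 0.0087
```

```bash
python3 snap.py w14; python3 objs.py w14 .4 .6 -.1 .2 .013
```

```text
20.1667 [ 0.4755 -0.0585  0.0643] [-1.5701  0.     -0.0179]
cam [0.4764 0.0098 0.2356]
[ 225    0   51   39 1886] top z 0.0381 [477.1  78. ] [16.4 32. ] 88.8
[200  60 101   7 622] top z 0.0169 [476.6  52.8] [ 4.2 73.2] 89.1
[ 218   79   67   69 3562] top z 0.0275 [476.7  16.4] [47.4 47.4] 43.7
[204 162  93   6 464] top z 0.0169 [475.1 -21.8] [ 4.2 73.1] 89.3
```

View pics/w14.png

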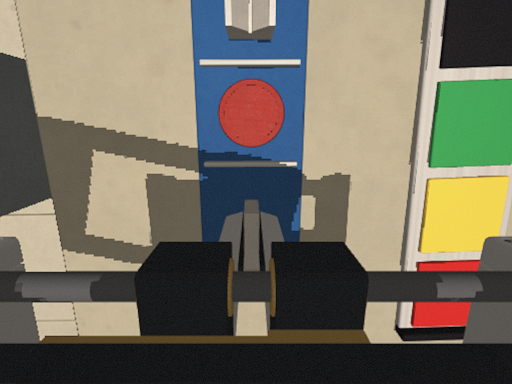

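The gauge block is held upright (251,222) over the rightmost bay. I'll lower it.

Emit:
step_arm:
  commands:
    - {"xyz": [0,-0.0005,-0.018],"twist": [0,0,0]}
    - {"xyz": [0,-0.0005,-0.032],"twist": [0,0,0]}
    - {"xyz": [0,-0.0005,-0.039],"twist": [0,0,0]}
    - {"xyz": [0,-0.0005,-0.041],"twist": [0,0,0]}
    - {"xyz": [0,-0.0005,-0.042],"twist": [0,0,0]}
    - {"xyz": [0,-0.0005,-0.0425],"twist": [0,0,0]}
    - {"xyz": [0,-0.0005,-0.0425],"twist": [0,0,0]}

```text
time: 20.8
tool_pos: [0.4761, -0.0593, 0.0227]
ee_rot: [-1.571, -0.002, -0.017]
wrist_force: [0.8, 0.2, -1.0]
width: 0.0085
```

Emit:
step_arm:
  commands:
    - {"xyz": [0,0,-0.0005],"twist": [0,0,0]}
    - {"xyz": [0,0,-0.0005],"twist": [0,0,0]}

```text
time: 20.97
tool_pos: [0.4757, -0.0594, 0.022]
ee_rot: [-1.571, -0.001, -0.017]
wrist_force: [-0.6, -0.2, -0.5]
width: 0.009
```

Emit:
step_arm:
  commands:
    - {"xyz": [0,0,-0.0005],"twist": [0,0,0]}
    - {"xyz": [0,0,-0.001],"twist": [0,0,0]}
    - {"xyz": [0,0,-0.001],"twist": [0,0,0]}

```text
time: 21.22
tool_pos: [0.4751, -0.0593, 0.0204]
ee_rot: [-1.571, -0.0, -0.018]
wrist_force: [0.6, 0.9, -1.6]
width: 0.009
```

Emit:
step_arm:
  commands:
    - {"xyz": [0,0,-0.0005],"twist": [0,0,0]}
    - {"xyz": [0,0,-0.0007],"twist": [0,0,0]}
    - {"xyz": [0,0,-0.0007],"twist": [0,0,0]}

```text
time: 21.47
tool_pos: [0.4752, -0.0594, 0.0203]
ee_rot: [-1.571, -0.0, -0.017]
wrist_force: [-2.2, 0.3, 5.1]
width: 0.0085
```

Contact at +5 N. I'll release and retreat.

Emit:
step_arm:
  commands:
    - {"xyz": [0,0,0],"twist": [0,0,0]}
    - {"xyz": [0,0,0],"twist": [0,0,0]}
    - {"xyz": [0,0,0],"twist": [0,0,0]}
    - {"xyz": [0,0,0],"twist": [0,0,0]}
    - {"xyz": [0,0,0.01],"twist": [0,0,0]}
    - {"xyz": [0,0,0.04],"twist": [0,0,0]}
    - {"xyz": [0,0,0.08],"twist": [0,0,0]}
    - {"xyz": [0,0,0.12],"twist": [0,0,0]}
    - {"xyz": [0,-0.02,0.16],"twist": [0,0,0]}
    - {"xyz": [0,-0.04,0.2],"twist": [0,0,0]}
    - {"xyz": [0,-0.04,0.2],"twist": [0,0,0]}
    - {"xyz": [0,-0.04,0.2],"twist": [0,0,0]}
  fingers: 110

```text
time: 22.47
tool_pos: [0.4769, -0.1007, 0.224]
ee_rot: [-1.573, -0.008, -0.019]
wrist_force: [-0.1, -0.0, -0.5]
width: 0.0538
```

```bash
python3 snap.py w15; python3 objs.py w15 .43 .53 -.12 .21 .018; python3 snap.py s15 side
```

```text
22.4667 [ 0.4769 -0.1007  0.224 ] [-1.5734 -0.0081 -0.0192]
cam [ 0.4766 -0.0318  0.3952]
[ 233    0   29   38 1028] top z 0.0384 [477.5  86.2] [33.5 31.7] 89.4
[ 229   62   39   41 1258] top z 0.0276 [477.   16.5] [47.  47.3] 89.2
[245 131   7  28 194] top z 0.0392 [475.3 -59.4] [33.9  7.7] 88.9
22.5167 [ 0.4757 -0.0997  0.221 ] [-1.5713 -0.0029 -0.0185]
```

View pics/w15.png

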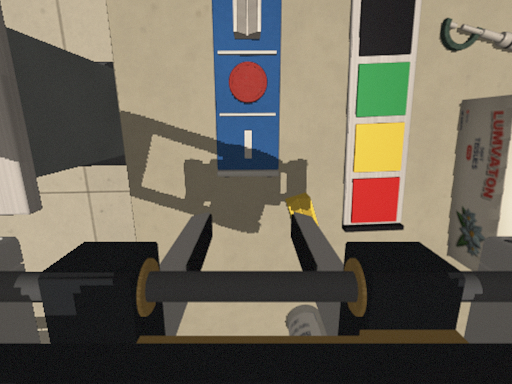

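View pics/s15.png

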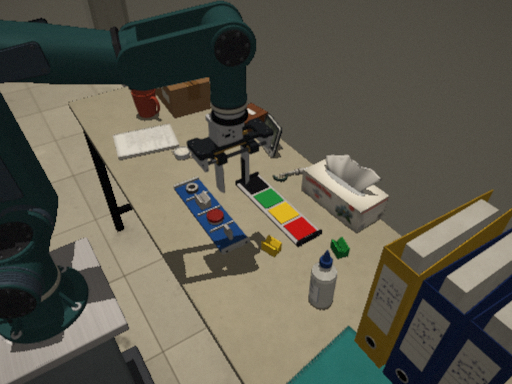

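In the pictures all four things stand upright, each in its own bay. The bottle and dial sit where they were. I'll hand the job in.

```bash
python3 -c "
from bench import robot
print(robot.close_job(), robot.get_obs()['time'])"
```

```text
the job is handed in; nothing more can be done
the job is handed in; nothing more can be done
```

I moved all four things to the blue soaking rack in reverse order and handed the job in after about 22.5 s of the 86 s allowed. From left to right the bays now hold the ring, V-block, tin and gauge block. I lowered each one until the wrist force showed contact with the floor, then let go.

My last wrist-camera measurements put each thing within about 1.5 mm of its bay's middle:

| Thing | Measured x, y (mm) | Top height (mm) |
|---|---|---|
| Ring | 478.7, 166.5 | 22.5 |
| V-block | 477.5, 91.8 | 38.4 |
| Tin | 477.0, 16.5 | 27.6 |
| Gauge block | 475.3, −59.4 | 39.2 |

- **Heights:** all tops match things resting on the bay floor. The gauge block reads about 1 mm high, which I took as depth-camera noise.
- **Last views:** the final wrist picture cut off the V-block and left out the ring. Their figures come from the picture taken just before the gauge block was moved. The final side view still showed both in place.
- **Bystanders:** the spirit bottle and dial indicator look unmoved in the last side view. I did not measure them.
- **Forces:** wrist force readings stayed at about 6 N or less, and no check failed.

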